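# Hang the magnifier on its hook and tug it to check

## Task

Lift the red-handled magnifier straight up out of its wooden cradle and hang it by the steel window under its handle on the hook of the stand, seated in the dip of the hook. Before letting go, tug it down gently, with about 8 N for one second and never 16 N or more, to confirm that it is held; then let go and leave it hanging there at rest, without disturbing the cup, the jar or the brush.

Things in the scene. Friction and masses are not known exactly. Their poses are not given: they have to be found in the camera images.
- loupe_grip (a point): Centre of the magnifier's red handle, 22 mm wide (this point's y), 14 mm thick (x), 45 mm tall (z, up). Take it from above, fingers closing along y. The magnifier is loose, 0.13 to 0.25 kg, stands upright, 155 mm tall in all; its underside is 132.5 mm below this point. Under the handle: a steel bridge 36 mm wide, 8 mm high; then the hanging window; then the lens frame.
- loupe_eye (a point): Middle of the top edge of the magnifier's hanging window: the underside of the steel bridge, which comes to rest on the hook; 30.5 mm below the handle's centre, same axes. The window is open right through along x, 24 mm wide (y), 42 mm high (from this point down), in steel 8 mm thick (x).
- loupe_lens (a point): Centre of the magnifier's black lens frame, 76 mm wide (y), 60 mm tall, 12 mm thick (x); 72 mm below the top edge of the window. Same axes as the handle.
- cradle: Fixed light wooden holder, an open box 28 x 92 x 40 mm (x, y, z), walls 5 mm, in which the magnifier stands, with the same yaw within 0.05 rad; it lifts out straight up. Origin at the centre of its underside.
- saddle (a point): Nominal seat: top of the round hook bar in its dip. Site +x runs along the hook to the post (axis 70 mm away), the free end points to -x, z is up. The hook was set by hand: the true seat is anywhere from 9 mm below to 9 mm above this point (does not slip); find it by feel or sight. The hook is springy: it yields downward about 1 mm per 9 N.
- tip (a point): Nominal end of the hook, 18 mm from the saddle point along -x and 12 mm above it (same axes and same unknown height error). The 7 mm bar dips over 12 mm about the saddle, with sloping ends: up 12 mm to this tip, up 5 mm to the straight bar on the post side. The window, square to the hook, passes the tip along +x with its top edge 23 mm above the saddle point, whatever the height error.
- stand: Fixed steel hook stand: round foot 100 mm across, 12 mm high, upright post 14 mm thick and 200 mm tall, black clamp carrying the hook at about 170 mm. Origin at the centre of the underside; the hook points along -x.
- cup_mid (a point): Middle of a loose yellow cup, 68 mm across, 70 mm tall; to be left alone.
- jar_mid (a point): Middle of a loose amber jar, 52 mm across, 60 mm tall; to be left alone.
- brush_mid (a point): A loose brush lying on the table, 200 mm long; this point is its middle, 10 mm above the table; to be left alone.

How it is judged:
By the outcome, as a careful person would: the job done as asked, in the order asked, and still so for the second after the job is handed in, with the robot touching nothing.
It also fails if it takes over 56 s, if anything falls off the work surface, if the arm or the gripper's body presses on something with over 40 N, if the wrist force passes 120 N, or if a joint passes its speed limit or range.

## Robot

A 6-joint arm with a two-finger parallel gripper is mounted at the origin on the work surface. World frame = base frame: x ahead of the robot, y to its left, z up, the work surface at z = 0. Lengths are in mm, angles in rad, forces in N, time in s.
With the tool pointing down it reaches from about 350 to 975 mm from the base axis. Payload 7.1 kg.
Tool frame: the origin (TCP) lies on the mounting face of the last link; the fingertips stand 182 mm ahead of it and the grasp point (between the pads) lies 163 mm ahead of it (ctrl.finger_overhang is the distance from the TCP to the fingertips, in mm); z points along the fingers, y is the direction in which the jaws open and shut (so a half turn about z gives the same grasp; the last joint's range is limited). The gripper opens to 88 mm and grips with 3 to 60 N. Pads are 20 mm wide; open, the fingers measure 115 mm over their backs; the gripper's body (75 mm by 178 mm) begins 61 mm behind the grasp point.
Start: joints at [-1.125, 0.423, 1.63, -0, 1.089, -0.019], TCP at [280.167, -558.671, 404.675] pointing down, gripper open.
Joint ranges: [-3, 3], [-0.9, 2.11], [0.09, 2.58], [-1.31, 4.45], [0.11, 2.69], [-2.54, 2.54]. Speed limits (rad/s): [2.39, 2.39, 3.01, 3.14, 3.14, 3.14].

## Interface

Orientations are given as a rotation vector (axis times angle).
In Python, from workcell import ctrl, viewer, recognise gives the robot as it stands.
- The arm moves only by the shell command python3 -m handwheel 'ROWS'. ROWS is JSON, a list of rows, each an object of numbers: "gripper": the closure, from 0 (fully open) to 1 (shut); "tx", "ty", "tz": the shift along the tool's x, y, z in m; "rx", "ry", "rz": the turn, a rotation vector about the tool's x, y, z in degrees. In form: [{"gripper": .., "tx": .., "ty": .., "tz": .., "rx": .., "ry": .., "rz": ..}, ...]. A call has 1 to 8 rows; each row shifts and turns the commanded pose from where the row before left it, along the tool's axes as they then stand; what a row does not reach is not made up. A row lasts 1/8 s, in which the tool goes at most 62.5 mm and 10.7 degrees, less where a joint would pass 70% of its speed; a pose out of reach is approached as far as the arm can. A call with a gripper value outside its range is refused whole. The fingers move at their own pace and stop on an object; the grip force is fixed at half the most. Time passes only in rows, so rows that do not move let the fingers close. It gives the time, the measured TCP pose, the force and the opening at its end, in the units of the state.
- ctrl.get_obs(): the state, without advancing time (a new reading comes with each control period).
- viewer.get_image(name): name is "side" or "top" or "wrist"; returns a dict with "image" (384x512x3 uint8, red, green, blue), "range_z" (384x512 float32, mm along the optical axis (not along the pixel's ray), 0 where there is no reading), "vfov" (degrees; the focal length in pixels is half the picture's height over the tangent of half this angle, whatever the lens; pixels are square), "cx", "cy" (the principal point, pixels), "extrinsics" (4x4, takes a point from world to camera coordinates); the wrist camera has in their place "T_tool_cam" (4x4, takes a point from camera to tool coordinates, whose origin is the TCP and whose axes are the flange's). Camera axes: x right, y up, looking along -z (the intrinsics and any distortion apply to the point x, -y, -z); pixel columns grow to the right and rows downward; lengths in mm; the calibration is good to about 2 mm. A picture is of the moment at which its call begins: read the wrist's pose just before it.
- ctrl.close_job(): hands the job in, once; it reports no verdict.
Trained networks look in a picture, given as the dict that the camera call returned (one of the last four; its "shot" number tells which), for a name from the list of things; names that differ only in an ending like _2 or _b are one class to them, and where a whole thing is asked for, a point or a joint stands for the part that bears it (a point fixed in the world has none). Each returns a list of dicts, best first, with "p" (0 to 1); they miss things now and then, are a little off and sometimes report something else, mostly with a low value. They report only what shows in the picture. A call takes as long as a camera call.
- recognise(picture, name): "xy" ([column, row] as shares, 0 to 1, of the picture: columns of its width, rows of its height, amid what is visible of it).
The state is a dict: "t": time; "qpos": joint angles; "qvel": joint speeds; "joint_torque": joint torques, N m; "ee_pos": TCP position; "orientation": TCP orientation; "ft_force": force on the tool from outside, world axes, zero at the start; "moment": the same for the moment, N m; "width": finger opening in mm.
Only numpy, scipy, OpenCV 4.12 (cv2) and the standard library are available. Lean on these libraries where they do the work, as an engineer would, in place of code of your own. Each camera call takes 0.05 s, during which the arm holds its last target.

## Working session

There is one attempt and no reset: what is moved stays moved. The work goes in short steps, Python scripts to look and compute and a shell command to move; the robot and the scene stay as the last step left them, time stands still between calls to the robot, and variables do not carry over. Pictures are saved under pics/ and viewed, and the job is handed in when it is done.

```bash
ls; mkdir -p pics
cat > h.py <<'E'
import numpy as np, cv2, json
from scipy.spatial.transform import Rotation as R
from workcell import ctrl, viewer, recognise
def cam(d,obs=None):
    f=d["image"].shape[0]/2/np.tan(np.radians(d["vfov"])/2)
    if "extrinsics" in d: Tcw=np.linalg.inv(np.array(d["extrinsics"]))
    else:
        T=np.eye(4);T[:3,:3]=R.from_rotvec(obs["orientation"]).as_matrix();T[:3,3]=obs["ee_pos"]
        Tcw=T@np.array(d["T_tool_cam"])
    return f,Tcw
def ray(d,u,v,obs=None):
    f,T=cam(d,obs); r=np.array([(u-d["cx"])/f,-(v-d["cy"])/f,-1.])
    return T[:3,3],T[:3,:3]@r
def pt(d,u,v,obs=None):
    z=d["range_z"][int(round(v)),int(round(u))]; o,r=ray(d,u,v,obs); return o+z*r
def proj(d,P,obs=None):
    f,T=cam(d,obs); p=np.linalg.inv(T)@np.r_[P,1]; return np.array([d["cx"]+f*p[0]/-p[2], d["cy"]+f*p[1]/p[2]])
def save(d,n): cv2.imwrite("pics/"+n,cv2.cvtColor(d["image"],cv2.COLOR_RGB2BGR))
def tri(rs):
    A=np.zeros((3,3));b=np.zeros(3)
    for o,r in rs:
        r=r/np.linalg.norm(r);M=np.eye(3)-np.outer(r,r);A+=M;b+=M@o
    return np.linalg.solve(A,b)
E
python3 - <<'E'
from h import *
np.set_printoptions(precision=1,suppress=True)
o=ctrl.get_obs();print(o)
for n in["side","top","wrist"]:
    d=viewer.get_image(n);save(d,n+"0.png");print(n,[k for k in d if k not in("image","range_z")],d["vfov"],d["cx"],d["cy"], cam(d,o)[1])
    np.save(n+"0.npy",d["range_z"])
    for k in["loupe_grip","loupe_eye","loupe_lens","cradle","saddle","tip","stand","cup_mid","jar_mid","brush_mid"]:
        r=recognise(d,k)
        for q in r[:2]:
            u,v=q["xy"][0]*512,q["xy"][1]*384
            print(k,round(q["p"],2),round(u),round(v),pt(d,min(u,511),min(v,383),o))
E
```

```text
pics
{'t': 0.0, 'qpos': array([-1.1,  0.4,  1.6, -0. ,  1.1, -0. ]), 'qvel': array([-0.,  0.,  0., -0.,  0., -0.]), 'joint_torque': array([  0. , -54.5, -27.4,   0.1,   0. ,  -0. ]), 'ee_pos': array([ 280. , -558.4,  403.9]), 'orientation': array([-3.1, -0.7,  0. ]), 'ft_force': array([-0.5,  0.5,  0.2]), 'moment': array([ 0., -0.,  0.]), 'width': 87.8484326667499}
side ['vfov', 'cx', 'cy', 'extrinsics', 'shot'] 51.563572139452674 252.64506291625685 194.6042823714118 [[ -1.    0.1  -0.2 373.7]
 [ -0.2  -0.6   0.8 703.6]
 [  0.    0.8   0.6 683.1]
 [  0.    0.    0.    1. ]]
loupe_grip 0.73 248 148 [ 611.4 -222.6   98.7]
loupe_eye 0.79 250 149 [ 607.9 -229.1   91.1]
loupe_lens 0.88 250 151 [ 607.7 -227.    86.8]
loupe_lens 0.2 253 171 [ 597.7 -224.7   19.5]
cradle 0.5 252 173 [ 597.9 -216.1   20.3]
saddle 0.87 208 298 [572.9 252.   45.2]
tip 0.83 207 300 [574.3 253.3  39.8]
stand 0.78 210 303 [567.6 253.1  32. ]
cup_mid 0.84 292 220 [446.7  15.1  69.4]
brush_mid 0.9 317 309 [361.6 208.1  21. ]
top ['vfov', 'cx', 'cy', 'extrinsics', 'shot'] 52.95894876368478 251.84191805199433 193.7786
[... 204 characters left out ...]
61.9]
loupe_eye 0.62 378 157 [ 605.3 -232.2  120.5]
loupe_lens 0.66 381 159 [ 610.5 -254.2   70.7]
loupe_lens 0.19 146 179 [568.6 243.4  85.5]
cradle 0.75 364 168 [ 597.5 -230.1   24.2]
saddle 0.77 149 180 [568.7 242.   64.1]
tip 0.72 148 182 [566.2 246.7  56. ]
stand 0.96 149 179 [570.9 241.6  68.7]
cup_mid 0.96 270 234 [450.5 -18.2   4.7]
cup_mid 0.26 360 168 [ 598.4 -222.5   20.4]
jar_mid 0.77 262 115 [711.   -1.5  63.8]
brush_mid 0.74 171 276 [359.9 202.4  19.9]
wrist ['vfov', 'cx', 'cy', 'T_tool_cam', 'shot'] 64.94700337443497 252.66992169774372 190.64964937569738 [[   0.4    0.9    0.2  343.5]
 [  -0.9    0.4    0.1 -527. ]
 [  -0.    -0.3    1.   384.4]
 [   0.     0.     0.     1. ]]
```

View pics/side0.png

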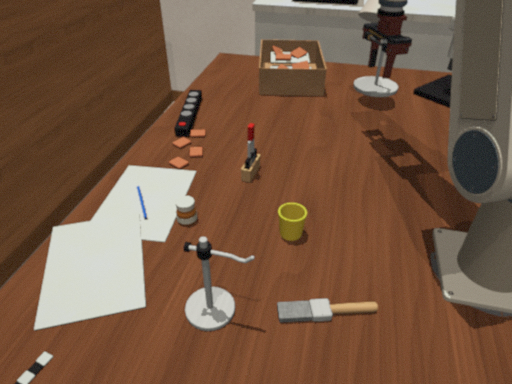

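View pics/top0.png

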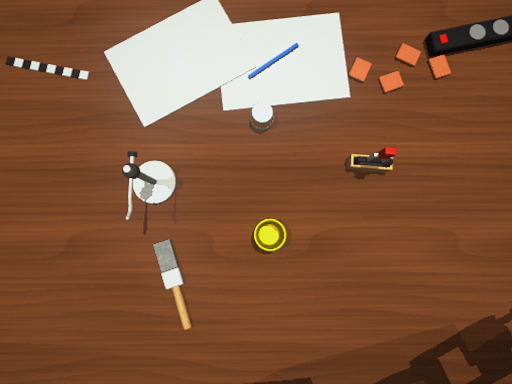

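View pics/wrist0.png

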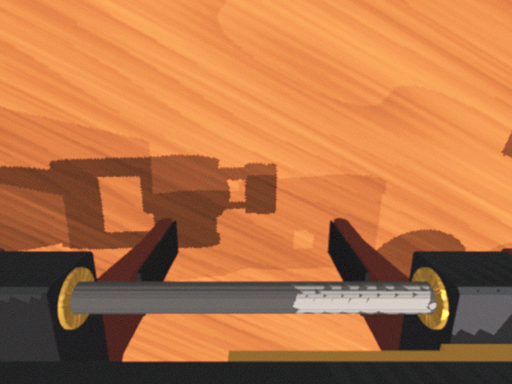

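Run:
```python
from h import *
s=cv2.imread("pics/side0.png");t=cv2.imread("pics/top0.png")
def crop(i,u,v,w,h,k): return cv2.resize(i[v:v+h,u:u+w],None,fx=k,fy=k,interpolation=cv2.INTER_NEAREST)
a=crop(s,170,225,100,110,4);b=crop(t,110,135,75,110,4)
cv2.imwrite("pics/z1.png",np.hstack([a,b]))
a=crop(s,225,115,50,75,7);b=crop(t,340,135,62,75,7)
cv2.imwrite("pics/z2.png",np.hstack([a,b]))
```

```text
(no output)
```

View pics/z1.png

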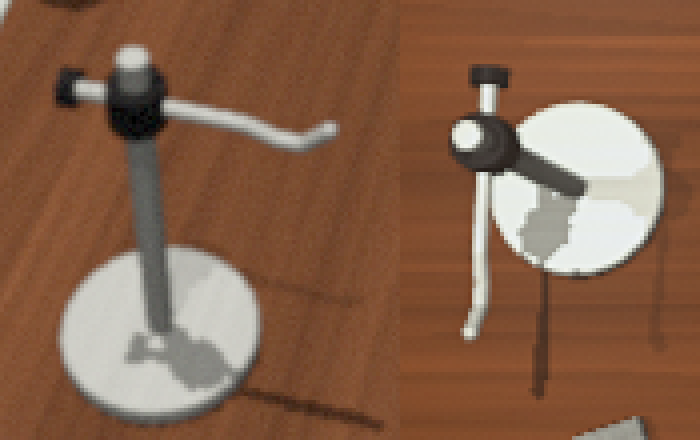

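View pics/z2.png

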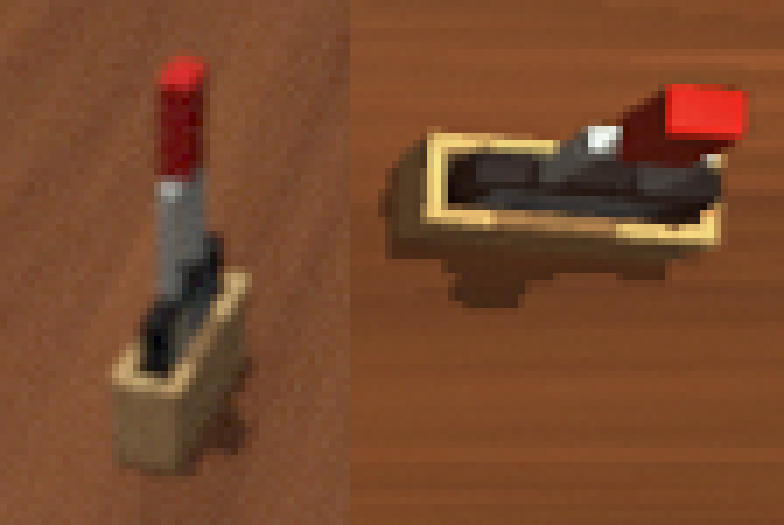

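Run:
```python
from h import *
np.set_printoptions(precision=1,suppress=True)
s=viewer.get_image("side");t=viewer.get_image("top")
def two(n,su,tu):
    a=ray(s,*su);b=ray(t,*tu);P=tri([a,b]);print(n,P,"resid px",proj(s,P)-su,proj(t,P)-tu)
    return P
def C(x,y,w): return None
Sh=lambda x,y:(170+x/4-.4,225+y/4-.4); Th=lambda x,y:(110+(x-400)/4-.4,135+y/4-.4)
Sm=lambda x,y:(225+x/7-.4,115+y/7-.4); Tm=lambda x,y:(340+(x-350)/7-.4,135+y/7-.4)
two("handle top",Sm(184,72),Tm(706,114))
two("post top",Sh(132,52),Th(467,135))
two("tip",Sh(332,128),Th(469,333))
two("bend",Sh(270,139),Th(483,285))
two("dip",Sh(298,145),Th(479,310))
two("bar start",Sh(168,106),Th(485,180))
two("knob",Sh(68,88),Th(489,76))
# top-view rays at fixed z
for n,uv,z in[("posttop",Th(467,135),200),("tip",Th(469,333),180),("bar",Th(485,180),170),("knob",Th(489,76),170),("handle",Tm(706,114),160)]:
    o,r=ray(t,*uv);print(n,o+r*(z-o[2])/r[2])
# top view foot circle centre z=12
m=(t["image"][...,:].min(2)>0)
for n,uv in[("foot",Th(578,188))]:
    o,r=ray(t,*uv);print(n,o+r*(12-o[2])/r[2])
o,r=ray(s,*Sh(160,333)); print("foot side",o+r*(12-o[2])/r[2])
for n,f,d,L in[("cradle corners top",Tm,t,[(428,134),(428,222),(718,242),(720,155)]),("cradle side",Sm,s,[(115,372),(180,388),(246,280)])]:
    for q in L:
        o,r=ray(d,*f(*q));print(n,o+r*(40-o[2])/r[2])
for q in[(667,88),(748,88),(742,140),(667,138)]:
    o,r=ray(t,*Tm(*q));print("htop",o+r*(160-o[2])/r[2])
print(pt(t,*Th(467,135)),pt(s,*Sh(298,145)),pt(s,*Sh(332,128)),pt(t,*Tm(706,114)))
```

```text
handle top [ 608.6 -243.1  159.7] resid px [-0. -0.] [0. 0.]
post top [572.4 245.6 201.9] resid px [0.3 0.1] [-0.1 -0.3]
tip [483.7 249.2 181.2] resid px [-0.1 -0. ] [0.  0.1]
bend [509.1 248.5 166.6] resid px [1.3 0.2] [-0.2 -1.2]
dip [496.8 249.7 167.4] resid px [1.  0.1] [-0.2 -0.9]
bar start [556.8 246.5 173.3] resid px [0.8 0.1] [-0.2 -0.8]
knob [605.  245.8 172.3] resid px [0.2 0. ] [-0.  -0.2]
posttop [572.1 246.1 200. ]
tip [484.  249.6 180. ]
bar [555.7 247.2 170. ]
knob [605.1 246.5 170. ]
handle [ 608.6 -243.   160. ]
foot [572.1 245.   12. ]
foot side [571.3 251.3  12. ]
cradle corners top [ 627.6 -197.9   40. ]
cradle corners top [ 599.4 -197.1   40. ]
cradle corners top [ 592.3 -288.1   40. ]
cradle corners top [ 620.1 -289.9   40. ]
cradle side [ 628.1 -204.7   40. ]
cradle side [ 599.5 -199.9   40. ]
cradle side [ 591.7 -285.7   40. ]
htop [ 615.9 -232.7  160. ]
htop [ 615.7 -254.7  160. ]
htop [ 601.4 -252.5  160. ]
htop [ 602.1 -232.2  160. ]
[459.5  16.1 883.7] [498.5 249.7 167.3] [483.4 249.5 181.6] [ 608.2 -242.4  161.7]
```

```bash
cat >> h.py <<'E'
def delta(Ptarget,yaw,obs=None,n=1):
    """tool-frame shift (m) and rz (deg) to bring tool to pointing down, jaw y along +-(-sin,cos) yaw, given TCP target mm"""
    o=obs or ctrl.get_obs(); M=R.from_rotvec(o["orientation"]); p=np.array(o["ee_pos"])
    best=None
    for k in (0,np.pi):
        a=yaw+k; c,s=np.cos(a),np.sin(a)
        G=R.from_matrix(np.array([[-c,-s,0],[-s,c,0],[0,0,-1.]]).T if 0 else np.column_stack([[-c,-s,0],[-s,c,0],[0,0,-1.]]))
        rv=(M.inv()*G).as_rotvec(degrees=True)
        if best is None or np.linalg.norm(rv)<np.linalg.norm(best): best=rv
    print("pos",p.round(1),"shift mm (tool axes)",M.inv().apply(Ptarget-p).round(2),"rot deg",best.round(2))
    print("axes\n",M.as_matrix().round(4))
    return best
E
python3 - <<'E'
from h import *
o=ctrl.get_obs();print(o["t"],o["qpos"].round(3))
delta(np.array([608.6,-243,400]),-0.06)
d=viewer.get_image("wrist");print(np.array(d["T_tool_cam"]).round(3))
E
```

```text
1.75 [-1.125  0.423  1.63  -0.     1.089 -0.019]
pos [ 280.2 -558.7  404.7] shift mm (tool axes) [ 435.08 -134.95    4.68] rot deg [ 0.    0.   30.07]
axes
 [[ 8.939e-01  4.483e-01 -0.000e+00]
 [ 4.483e-01 -8.939e-01 -1.000e-04]
 [-0.000e+00  0.000e+00 -1.000e+00]]
[[ 0.     0.965  0.261 70.818]
 [ 1.    -0.    -0.     0.399]
 [ 0.     0.261 -0.965 19.482]
 [ 0.     0.     0.     1.   ]]
```

```bash
python3 -m handwheel '[{"gripper":0,"tx":0.0544,"ty":-0.0169},{"gripper":0,"tx":0.0544,"ty":-0.0169},{"gripper":0,"tx":0.0544,"ty":-0.0169},{"gripper":0,"tx":0.0544,"ty":-0.0169},{"gripper":0,"tx":0.0544,"ty":-0.0169},{"gripper":0,"tx":0.0544,"ty":-0.0169},{"gripper":0,"tx":0.0544,"ty":-0.0169},{"gripper":0,"tx":0.0544,"ty":-0.0169}]'
python3 -m handwheel '[{"gripper":0,"rz":10},{"gripper":0,"rz":10},{"gripper":0,"rz":10},{"gripper":0},{"gripper":0}]'
python3 - <<'E'
from h import *
np.set_printoptions(precision=1,suppress=True)
o=ctrl.get_obs();d=viewer.get_image("wrist");save(d,"w1.png");print(o["t"],o["ee_pos"])
for k in["loupe_grip","loupe_eye","loupe_lens","cradle"]:
    for q in recognise(d,k)[:2]:
        u,v=q["xy"][0]*512,q["xy"][1]*384
        print(k,round(q["p"],2),round(u),round(v),pt(d,min(u,511),min(v,383),o))
delta(np.array([608.6,-243,400]),-0.06)
print("pred",proj(d,[608.6,-243,160],o))
E
```

```text
1.8 [ 280.2 -558.7  404.7]
pos [ 280.2 -558.7  404.6] shift mm (tool axes) [ 435.1 -134.9    4.7] rot deg [-0.   0.  30.1]
axes
 [[ 0.9  0.4 -0. ]
 [ 0.4 -0.9  0. ]
 [-0.  -0.  -1. ]]
pred [ -81.4 -823.2]$[0]: bad value
$[0]: bad value
```

View pics/w1.png

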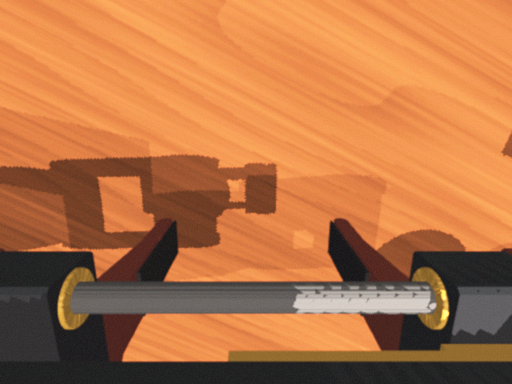

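```bash
python3 -m handwheel '[{"gripper":0,"tx":0.0544,"ty":-0.0169,"tz":0,"rx":0,"ry":0,"rz":0},{"gripper":0,"tx":0.0544,"ty":-0.0169,"tz":0,"rx":0,"ry":0,"rz":0},{"gripper":0,"tx":0.0544,"ty":-0.0169,"tz":0,"rx":0,"ry":0,"rz":0},{"gripper":0,"tx":0.0544,"ty":-0.0169,"tz":0,"rx":0,"ry":0,"rz":0},{"gripper":0,"tx":0.0544,"ty":-0.0169,"tz":0,"rx":0,"ry":0,"rz":0},{"gripper":0,"tx":0.0544,"ty":-0.0169,"tz":0,"rx":0,"ry":0,"rz":0},{"gripper":0,"tx":0.0544,"ty":-0.0169,"tz":0,"rx":0,"ry":0,"rz":0},{"gripper":0,"tx":0.0544,"ty":-0.0169,"tz":0,"rx":0,"ry":0,"rz":0}]'
python3 -m handwheel '[{"gripper":0,"tx":0,"ty":0,"tz":0,"rx":0,"ry":0,"rz":10},{"gripper":0,"tx":0,"ty":0,"tz":0,"rx":0,"ry":0,"rz":10},{"gripper":0,"tx":0,"ty":0,"tz":0,"rx":0,"ry":0,"rz":10},{"gripper":0,"tx":0,"ty":0,"tz":0,"rx":0,"ry":0,"rz":0}]'
python3 - <<'E'
from h import *
np.set_printoptions(precision=1,suppress=True)
o=ctrl.get_obs();d=viewer.get_image("wrist");save(d,"w1b.png");print(o["t"],o["ee_pos"])
for k in["loupe_grip","loupe_eye","loupe_lens","cradle"]:
    for q in recognise(d,k)[:2]:
        u,v=q["xy"][0]*512,q["xy"][1]*384
        print(k,round(q["p"],2),round(u),round(v),pt(d,min(u,511),min(v,383),o))
delta(np.array([608.6,-243,400]),-0.06)
print("pred",proj(d,[608.6,-243,160],o))
E
```

```text
t: 3.05
ee_pos: [609.8, -241.3, 404.8]
orientation: [3.057, 0.724, 0.0]
ft_force: [0.9, -0.2, -0.5]
width: 87.3
t: 3.55
ee_pos: [608.6, -242.7, 404.6]
orientation: [-3.14, 0.09, 0.0]
ft_force: [0.8, -0.2, 0.4]
width: 88.1
3.55 [ 608.6 -242.7  404.6]
loupe_grip 0.88 251 179 [ 605.8 -241.2   65.1]
loupe_eye 0.94 256 179 [ 606.  -246.4   65.8]
loupe_lens 0.73 253 177 [ 608.5 -243.8   66.5]
loupe_lens 0.4 33 84 [716.7 -24.7  59.9]
cradle 0.62 253 161 [ 622.3 -244.5   41.2]
pos [ 608.6 -242.8  404.7] shift mm (tool axes) [0.1 0.2 4.7] rot deg [ 0.  -0.   0.2]
axes
 [[ 1.  -0.1  0. ]
 [-0.1 -1.  -0. ]
 [ 0.   0.  -1. ]]
pred [252.3 203.1]
```

View pics/w1b.png

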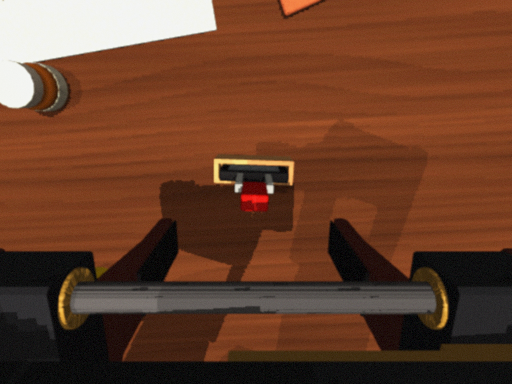

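Run:
```python
from h import *
np.set_printoptions(precision=2,suppress=True)
i=cv2.imread("pics/w1b.png")
cv2.imwrite("pics/w1z.png",cv2.resize(i[150:222,205:305],None,fx=7,fy=7,interpolation=cv2.INTER_CUBIC))
o=ctrl.get_obs();d=viewer.get_image("wrist")
im=d["image"].astype(int);m=((im[...,0]>170)&(im[...,1]<70)).astype(np.uint8);m[:140]=0
red=((im[...,0]>90)&(im[...,1]<40)&(im[...,2]<40)).astype(np.uint8);red[:185]=0;red[215:]=0;red[:,:230]=0;red[:,280:]=0
def wp(u,v,z):
    a,r=ray(d,u,v,o);return a+r*(z-a[2])/r[2]
# bright top face
c=max(cv2.findContours(m,0,1)[0],key=cv2.contourArea);print(cv2.contourArea(c),cv2.minAreaRect(c))
P=np.array([wp(*q[0],160)[:2] for q in c],np.float32);print("top",cv2.minAreaRect(P))
w=((im[...,0]>190)&(im[...,1]>140)&(im[...,2]<160)).astype(np.uint8);w[:155]=0;w[190:]=0
w[:,:205]=0;w[:,305:]=0
c=cv2.findNonZero(w);P=np.array([wp(*q[0],40)[:2] for q in c],np.float32);print("cradle",cv2.minAreaRect(P))
```

```text
157.5 ((254.0, 198.5), (7.0, 26.0), 90.0)
top ((612.20556640625, -244.671875), (20.263187408447266, 5.689156532287598), 86.75794982910156)
cradle ((609.3287353515625, -244.0316162109375), (91.43103790283203, 27.896556854248047), 85.20645141601562)
```

View pics/w1z.png

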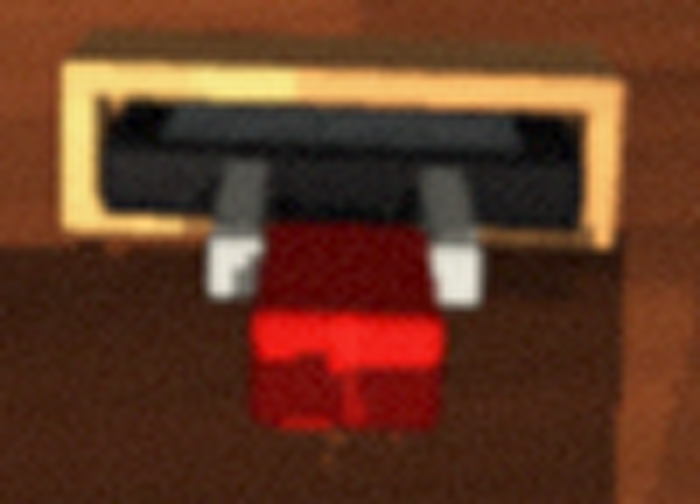

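```bash
python3 -m handwheel '[{"gripper":0,"tx":0,"ty":0.0012,"tz":0,"rx":0,"ry":0,"rz":1.2},{"gripper":0,"tx":0,"ty":0,"tz":0.03,"rx":0,"ry":0,"rz":0},{"gripper":0,"tx":0,"ty":0,"tz":0.03,"rx":0,"ry":0,"rz":0},{"gripper":0,"tx":0,"ty":0,"tz":0.025,"rx":0,"ry":0,"rz":0},{"gripper":0,"tx":0,"ty":0,"tz":0.018,"rx":0,"ry":0,"rz":0},{"gripper":0,"tx":0,"ty":0,"tz":0,"rx":0,"ry":0,"rz":0}]'
python3 - <<'E'
from h import *
d=viewer.get_image("wrist");save(d,"w2.png")
E
```

```text
t: 4.6
ee_pos: [608.2, -243.9, 300.4]
orientation: [-3.138, 0.126, 0.004]
ft_force: [-0.6, 0.3, -0.7]
width: 87.6
```

View pics/w2.png

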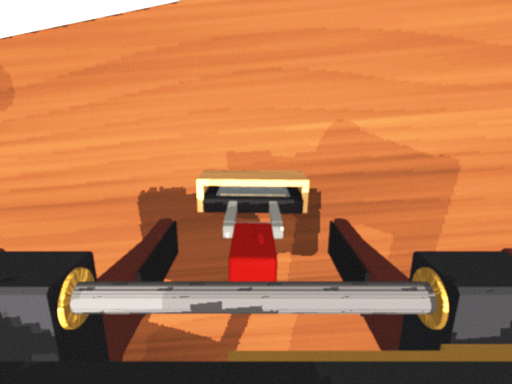

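Handle centred between the fingers (columns 229–277 vs. pads at 177/330). Closing.

```bash
python3 -m handwheel '[{"gripper":1,"tx":0,"ty":0,"tz":0,"rx":0,"ry":0,"rz":0},{"gripper":1,"tx":0,"ty":0,"tz":0,"rx":0,"ry":0,"rz":0},{"gripper":1,"tx":0,"ty":0,"tz":0,"rx":0,"ry":0,"rz":0},{"gripper":1,"tx":0,"ty":0,"tz":0,"rx":0,"ry":0,"rz":0},{"gripper":1,"tx":0,"ty":0,"tz":0,"rx":0,"ry":0,"rz":0},{"gripper":1,"tx":0,"ty":0,"tz":0,"rx":0,"ry":0,"rz":0}]'
```

```text
t: 5.4
ee_pos: [608.5, -243.9, 301.6]
orientation: [-3.139, 0.125, 0.0]
ft_force: [0.4, -0.1, -0.1]
width: 31.4
```

```bash
python3 -m handwheel '[{"gripper":1,"tx":0,"ty":0,"tz":0,"rx":0,"ry":0,"rz":0},{"gripper":1,"tx":0,"ty":0,"tz":0,"rx":0,"ry":0,"rz":0},{"gripper":1,"tx":0,"ty":0,"tz":0,"rx":0,"ry":0,"rz":0},{"gripper":1,"tx":0,"ty":0,"tz":0,"rx":0,"ry":0,"rz":0}]'
python3 -m handwheel '[{"gripper":1,"tx":0,"ty":0,"tz":-0.003,"rx":0,"ry":0,"rz":0},{"gripper":1,"tx":0,"ty":0,"tz":-0.01,"rx":0,"ry":0,"rz":0},{"gripper":1,"tx":0,"ty":0,"tz":0,"rx":0,"ry":0,"rz":0}]'
python3 - <<'E'
from h import *
s=viewer.get_image("side");save(s,"s3.png")
w=viewer.get_image("wrist")
z=cv2.cvtColor(np.hstack([cv2.resize(s["image"][100:200,200:300],(384,384)),w["image"][:, :400]]),4)
cv2.imwrite("pics/c3.png",z)
E
```

```text
t: 5.9
ee_pos: [608.5, -243.9, 301.6]
orientation: [-3.139, 0.125, 0.0]
ft_force: [0.3, 0.4, -0.8]
width: 22.0
t: 6.28
ee_pos: [608.9, -244.1, 315.9]
orientation: [3.138, -0.125, 0.003]
ft_force: [0.0, -0.2, -1.2]
width: 21.7
```

View pics/c3.png

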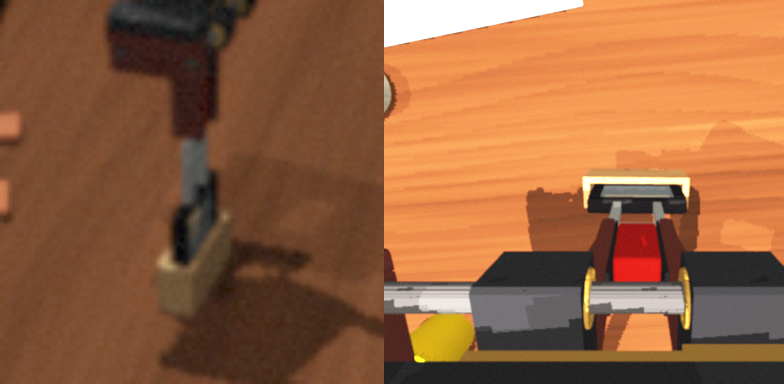

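```bash
python3 -m handwheel '[{"gripper":1,"tx":0,"ty":0,"tz":-0.02,"rx":0,"ry":0,"rz":0},{"gripper":1,"tx":0,"ty":0,"tz":-0.025,"rx":0,"ry":0,"rz":0},{"gripper":1,"tx":0,"ty":0,"tz":-0.03,"rx":0,"ry":0,"rz":0},{"gripper":1,"tx":0,"ty":0,"tz":-0.025,"rx":0,"ry":0,"rz":0},{"gripper":1,"tx":0,"ty":0,"tz":0,"rx":0,"ry":0,"rz":0}]'
python3 -m handwheel '[{"gripper":1,"tx":-0.008,"ty":-0.016,"tz":0,"rx":0,"ry":0,"rz":0},{"gripper":1,"tx":-0.015,"ty":-0.034,"tz":0,"rx":0,"ry":0,"rz":0},{"gripper":1,"tx":-0.018,"ty":-0.040,"tz":0,"rx":0,"ry":0,"rz":0},{"gripper":1,"tx":-0.018,"ty":-0.040,"tz":0,"rx":0,"ry":0,"rz":0},{"gripper":1,"tx":-0.018,"ty":-0.040,"tz":0,"rx":0,"ry":0,"rz":0},{"gripper":1,"tx":-0.018,"ty":-0.040,"tz":0,"rx":0,"ry":0,"rz":0},{"gripper":1,"tx":-0.018,"ty":-0.040,"tz":0,"rx":0,"ry":0,"rz":0},{"gripper":1,"tx":-0.018,"ty":-0.040,"tz":0,"rx":0,"ry":0,"rz":0}]'
python3 -m handwheel '[{"gripper":1,"tx":-0.018,"ty":-0.040,"tz":0,"rx":0,"ry":0,"rz":0},{"gripper":1,"tx":-0.018,"ty":-0.040,"tz":0,"rx":0,"ry":0,"rz":0},{"gripper":1,"tx":-0.018,"ty":-0.040,"tz":0,"rx":0,"ry":0,"rz":0},{"gripper":1,"tx":-0.018,"ty":-0.036,"tz":0,"rx":0,"ry":0,"rz":0},{"gripper":1,"tx":-0.01,"ty":-0.020,"tz":0,"rx":0,"ry":0,"rz":0},{"gripper":1,"tx":-0.004,"ty":-0.010,"tz":0,"rx":0,"ry":0,"rz":-3},{"gripper":1,"tx":0,"ty":0,"tz":0,"rx":0,"ry":0,"rz":0}]'
python3 - <<'E'
from h import *
np.set_printoptions(precision=1,suppress=True)
delta(np.array([440,248,395]),-0.026)
s=viewer.get_image("side");save(s,"s4.png")
t=viewer.get_image("top");save(t,"t4.png")
a=cv2.resize(s["image"][190:340,170:320],(390,390)); b=cv2.resize(t["image"][120:270,80:230],(390,390))
cv2.imwrite("pics/c4.png",cv2.cvtColor(np.hstack([a,b]),4))
E
```

```text
t: 7.0
ee_pos: [609.1, -244.2, 418.0]
orientation: [3.137, -0.125, 0.008]
ft_force: [0.4, -0.3, -1.3]
width: 21.8
t: 8.0
ee_pos: [499.1, 57.4, 413.4]
orientation: [3.139, -0.125, -0.004]
ft_force: [0.8, 1.4, -2.7]
width: 22.2
t: 8.88
ee_pos: [429.5, 248.1, 414.0]
orientation: [3.141, -0.039, -0.002]
ft_force: [0.3, -0.0, -2.3]
width: 21.8
pos [429.5 248.1 414. ] shift mm (tool axes) [10.5 -0.2 19. ] rot deg [0.  0.1 0.1]
axes
 [[ 1. -0. -0.]
 [-0. -1. -0.]
 [-0.  0. -1.]]
```

View pics/c4.png

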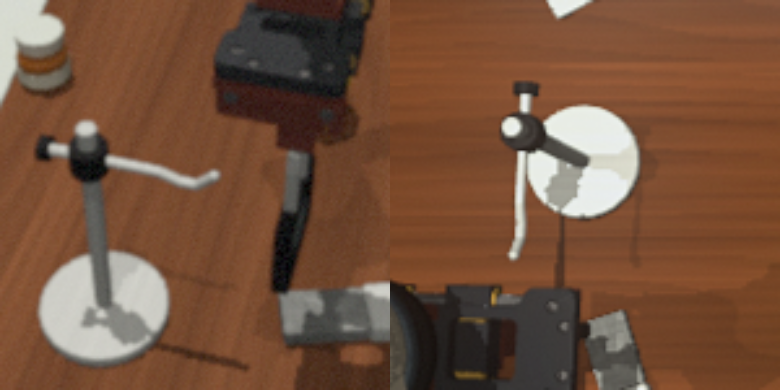

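Run:
```python
from h import *
np.set_printoptions(precision=1,suppress=True)
o=ctrl.get_obs();s=viewer.get_image("side")
p=np.array(o["ee_pos"]);M=R.from_rotvec(o["orientation"]).as_matrix();print(p,M.round(3))
h=p+M[:,2]*164
ux,uy,uz=M[:,0],-M[:,1],-M[:,2]
im=cv2.cvtColor(s["image"],4); k=5;u0,v0=235,230
im=cv2.resize(im[v0:v0+110,u0:u0+110],None,fx=k,fy=k,interpolation=cv2.INTER_CUBIC)
def box(c,w,d,hh,col):
    for a in(-1,1):
        for b in(-1,1):
            for e in(-1,1):
                q=proj(s,h+ux*a*d/2+uy*b*w/2+uz*(c+e*hh/2)); cv2.circle(im,tuple(((q-[u0,v0]+.5)*k).astype(int)),2,col,-1)
box(0,22,14,45,(0,0,255));box(-26.5,36,8,8,(255,255,0));box(-102.5,76,12,60,(0,255,0))
cv2.imwrite("pics/m5.png",im)
```

```text
[430.1 247.3 414.3] [[ 1. -0. -0.]
 [-0. -1. -0.]
 [-0.  0. -1.]]
```

View pics/m5.png

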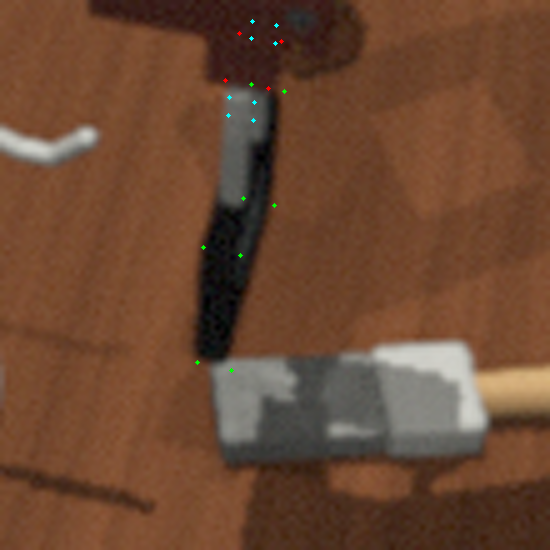

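```bash
python3 -m handwheel '[{"gripper":1,"tx":0.01,"ty":0,"tz":0.013,"rx":0,"ry":0,"rz":0},{"gripper":1,"tx":0.02,"ty":0,"tz":0.013,"rx":0,"ry":0,"rz":0},{"gripper":1,"tx":0.008,"ty":0,"tz":0,"rx":0,"ry":0,"rz":0},{"gripper":1,"tx":0,"ty":0,"tz":0,"rx":0,"ry":0,"rz":0}]'
python3 - <<'E'
from h import *
np.set_printoptions(precision=1,suppress=True)
o=ctrl.get_obs();print(o["ee_pos"],o["ft_force"])
s=viewer.get_image("side");w=viewer.get_image("wrist");save(w,"w6.png")
a=cv2.resize(s["image"][220:320,190:290],(600,600),interpolation=cv2.INTER_CUBIC)
cv2.imwrite("pics/c6.png",cv2.cvtColor(a,4))
E
```

```text
t: 9.52
ee_pos: [468.8, 246.4, 388.4]
orientation: [3.141, -0.045, -0.001]
ft_force: [-0.4, 0.1, -2.1]
width: 21.7
[468.8 246.4 388.4] [-0.4  0.1 -2.1]
```

View pics/c6.png

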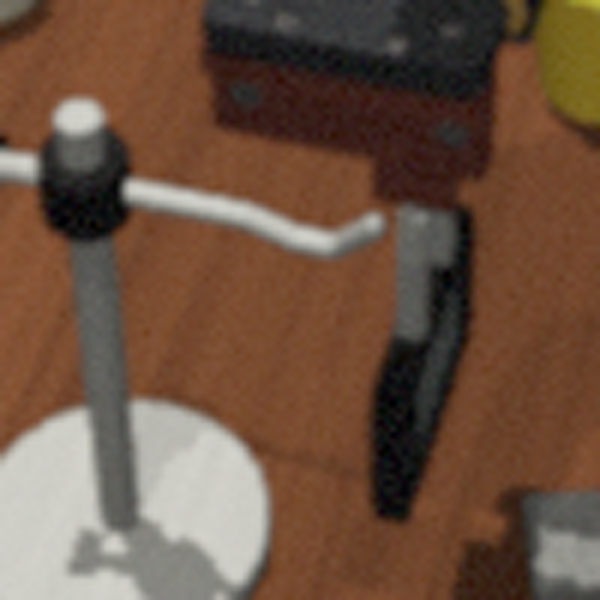

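View pics/w6.png

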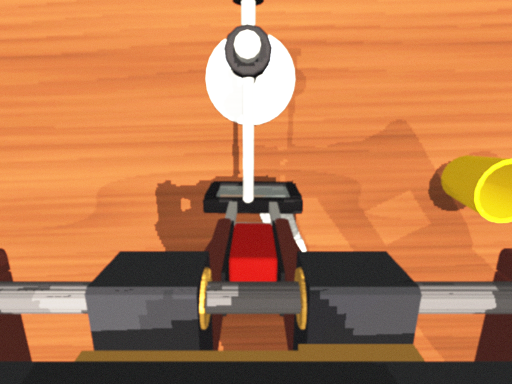

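```bash
python3 -m handwheel '[{"gripper":1,"tx":0,"ty":-0.0025,"tz":0,"rx":0,"ry":0,"rz":0},{"gripper":1,"tx":0.006,"ty":0,"tz":0,"rx":0,"ry":0,"rz":0},{"gripper":1,"tx":0.008,"ty":0,"tz":0,"rx":0,"ry":0,"rz":0},{"gripper":1,"tx":0,"ty":0,"tz":0,"rx":0,"ry":0,"rz":0}]'
python3 -m handwheel '[{"gripper":1,"tx":0.006,"ty":0,"tz":0,"rx":0,"ry":0,"rz":0},{"gripper":1,"tx":0.008,"ty":0,"tz":0,"rx":0,"ry":0,"rz":0},{"gripper":1,"tx":0.006,"ty":0,"tz":0,"rx":0,"ry":0,"rz":0},{"gripper":1,"tx":0,"ty":0,"tz":0,"rx":0,"ry":0,"rz":0}]'
python3 - <<'E'
from h import *
np.set_printoptions(precision=1,suppress=True)
o=ctrl.get_obs();print(o["ee_pos"],o["ft_force"],o["moment"])
s=viewer.get_image("side");w=viewer.get_image("wrist")
a=cv2.resize(s["image"][220:320,190:290],(390,390),interpolation=cv2.INTER_CUBIC)
b=cv2.resize(w["image"][0:260,130:390],(390,390),interpolation=cv2.INTER_CUBIC)
cv2.imwrite("pics/c7.png",cv2.cvtColor(np.hstack([a,b]),4))
E
```

```text
t: 10.12
ee_pos: [482.9, 249.0, 388.8]
orientation: [-3.141, 0.043, -0.001]
ft_force: [0.1, -0.5, -1.7]
width: 21.7
t: 10.62
ee_pos: [502.7, 248.3, 388.6]
orientation: [-3.141, 0.044, -0.0]
ft_force: [-0.2, -0.3, -2.5]
width: 21.8
[502.7 248.3 388.6] [-0.2 -0.3 -2.5] [0.  0.1 0. ]
```

View pics/c7.png

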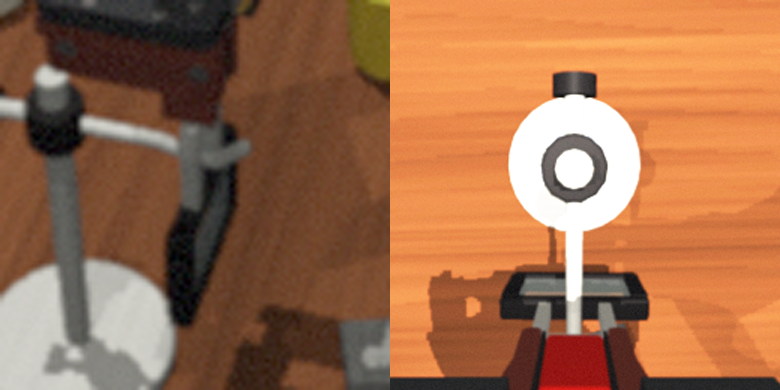

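```bash
python3 -m handwheel '[{"gripper":1,"tx":0,"ty":0,"tz":0.006,"rx":0,"ry":0,"rz":0},{"gripper":1,"tx":0,"ty":0,"tz":0.006,"rx":0,"ry":0,"rz":0},{"gripper":1,"tx":0,"ty":0,"tz":0.004,"rx":0,"ry":0,"rz":0},{"gripper":1,"tx":0,"ty":0,"tz":0,"rx":0,"ry":0,"rz":0}]'
python3 -m handwheel '[{"gripper":1,"tx":0,"ty":0,"tz":0.001,"rx":0,"ry":0,"rz":0},{"gripper":1,"tx":0,"ty":0,"tz":0,"rx":0,"ry":0,"rz":0}]'
python3 -m handwheel '[{"gripper":1,"tx":0,"ty":0,"tz":0.001,"rx":0,"ry":0,"rz":0},{"gripper":1,"tx":0,"ty":0,"tz":0,"rx":0,"ry":0,"rz":0}]'
python3 -m handwheel '[{"gripper":1,"tx":0,"ty":0,"tz":0.001,"rx":0,"ry":0,"rz":0},{"gripper":1,"tx":0,"ty":0,"tz":0,"rx":0,"ry":0,"rz":0}]'
```

```text
t: 11.22
ee_pos: [502.0, 248.3, 372.2]
orientation: [3.141, -0.043, -0.001]
ft_force: [-0.1, -0.0, -2.3]
width: 21.7
t: 11.48
ee_pos: [502.2, 248.4, 371.8]
orientation: [-3.141, 0.043, -0.0]
ft_force: [-0.2, -0.4, -1.3]
width: 22.0
t: 11.72
ee_pos: [502.2, 248.4, 370.7]
orientation: [-3.141, 0.043, 0.0]
ft_force: [0.3, 0.2, -2.1]
width: 21.7
t: 11.98
ee_pos: [502.1, 248.4, 369.6]
orientation: [3.141, -0.043, -0.0]
ft_force: [0.3, 0.1, -2.4]
width: 21.8
```

```bash
python3 -m handwheel '[{"gripper":1,"tx":0,"ty":0,"tz":0.0008,"rx":0,"ry":0,"rz":0},{"gripper":1,"tx":0,"ty":0,"tz":0,"rx":0,"ry":0,"rz":0}]'
python3 - <<'E'
from h import *
np.set_printoptions(precision=1,suppress=True)
o=ctrl.get_obs();print(o["ee_pos"],o["ft_force"],o["moment"])
s=viewer.get_image("side")
a=cv2.resize(s["image"][230:290,200:280],(800,600),interpolation=cv2.INTER_CUBIC)
cv2.imwrite("pics/c8.png",cv2.cvtColor(a,4))
E
```

```text
t: 12.22
ee_pos: [502.2, 248.3, 368.8]
orientation: [3.141, -0.043, -0.0]
ft_force: [0.5, 0.4, -2.7]
width: 22.1
[502.2 248.3 368.8] [ 0.5  0.4 -2.7] [ 0.  0. -0.]
```

View pics/c8.png

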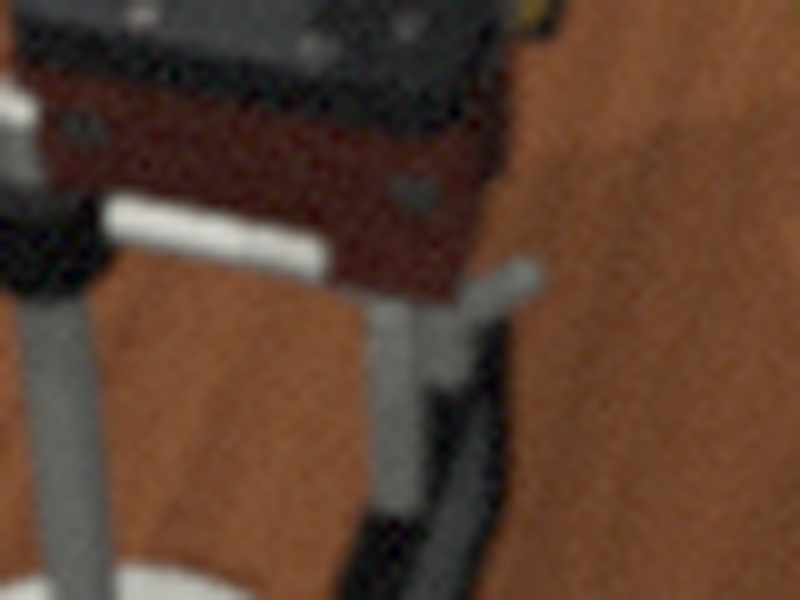

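```bash
python3 -m handwheel '[{"gripper":1,"tx":0,"ty":0,"tz":0.0007,"rx":0,"ry":0,"rz":0},{"gripper":1,"tx":0,"ty":0,"tz":0,"rx":0,"ry":0,"rz":0}]'
```

```text
t: 12.52
ee_pos: [502.2, 248.3, 368.1]
orientation: [3.141, -0.043, -0.0]
ft_force: [0.1, 0.5, -2.3]
width: 22.2
```

```bash
python3 -m handwheel '[{"gripper":1,"tx":0,"ty":0,"tz":0.0007,"rx":0,"ry":0,"rz":0},{"gripper":1,"tx":0,"ty":0,"tz":0,"rx":0,"ry":0,"rz":0}]'
```

```text
t: 12.78
ee_pos: [502.2, 248.4, 367.4]
orientation: [3.141, -0.043, -0.0]
ft_force: [-0.2, -0.4, -1.6]
width: 21.5
```

```bash
python3 -m handwheel '[{"gripper":1,"tx":0,"ty":0,"tz":0.0007,"rx":0,"ry":0,"rz":0},{"gripper":1,"tx":0,"ty":0,"tz":0,"rx":0,"ry":0,"rz":0}]'
```

```text
t: 13.02
ee_pos: [502.1, 248.4, 366.7]
orientation: [3.141, -0.043, -0.0]
ft_force: [0.7, 0.5, -2.3]
width: 21.9
```

```bash
python3 -m handwheel '[{"gripper":1,"tx":0,"ty":0,"tz":0.0005,"rx":0,"ry":0,"rz":0},{"gripper":1,"tx":0,"ty":0,"tz":0,"rx":0,"ry":0,"rz":0}]'
```

```text
t: 13.28
ee_pos: [502.2, 248.3, 366.2]
orientation: [3.141, -0.043, -0.0]
ft_force: [0.1, 0.8, -2.5]
width: 21.7
```

```bash
python3 -m handwheel '[{"gripper":1,"tx":0,"ty":0,"tz":0.0007,"rx":0,"ry":0,"rz":0},{"gripper":1,"tx":0,"ty":0,"tz":0,"rx":0,"ry":0,"rz":0}]'
```

```text
t: 13.52
ee_pos: [502.1, 248.3, 365.5]
orientation: [3.141, -0.043, -0.0]
ft_force: [-0.3, -0.3, -1.6]
width: 21.9
```

```bash
python3 -m handwheel '[{"gripper":1,"tx":0,"ty":0,"tz":0.0007,"rx":0,"ry":0,"rz":0},{"gripper":1,"tx":0,"ty":0,"tz":0,"rx":0,"ry":0,"rz":0}]'
```

```text
t: 13.78
ee_pos: [502.2, 248.4, 364.9]
orientation: [-3.141, 0.043, -0.0]
ft_force: [-0.4, -0.8, -2.1]
width: 21.7
```

```bash
python3 -m handwheel '[{"gripper":1,"tx":0,"ty":0,"tz":0.0006,"rx":0,"ry":0,"rz":0},{"gripper":1,"tx":0,"ty":0,"tz":0,"rx":0,"ry":0,"rz":0}]'
```

```text
t: 14.02
ee_pos: [502.2, 248.4, 364.4]
orientation: [-3.141, 0.043, -0.0]
ft_force: [-1.2, 0.1, 0.1]
width: 21.8
```

```bash
python3 -m handwheel '[{"gripper":1,"tx":0,"ty":0,"tz":0.0006,"rx":0,"ry":0,"rz":0},{"gripper":1,"tx":0,"ty":0,"tz":0,"rx":0,"ry":0,"rz":0}]'
```

```text
t: 14.28
ee_pos: [502.2, 248.4, 363.9]
orientation: [-3.141, 0.043, -0.0]
ft_force: [-1.1, -0.1, 1.5]
width: 22.1
```

```bash
python3 -m handwheel '[{"gripper":1,"tx":0,"ty":0,"tz":-0.0015,"rx":0,"ry":0,"rz":0},{"gripper":1,"tx":-0.0015,"ty":0,"tz":0,"rx":0,"ry":0,"rz":0},{"gripper":1,"tx":0,"ty":0,"tz":0.0010,"rx":0,"ry":0,"rz":0},{"gripper":1,"tx":0,"ty":0,"tz":0,"rx":0,"ry":0,"rz":0}]'
```

```text
t: 14.78
ee_pos: [500.6, 248.4, 364.2]
orientation: [3.141, -0.043, -0.001]
ft_force: [-0.8, -0.6, 1.2]
width: 22.2
```

```bash
python3 -m handwheel '[{"gripper":1,"tx":0,"ty":0,"tz":0.0005,"rx":0,"ry":0,"rz":0},{"gripper":1,"tx":0,"ty":0,"tz":0,"rx":0,"ry":0,"rz":0}]'
```

```text
t: 15.02
ee_pos: [500.6, 248.4, 363.8]
orientation: [3.141, -0.043, -0.0]
ft_force: [-2.3, -0.2, 2.2]
width: 21.8
```

```bash
python3 -m handwheel '[{"gripper":1,"tx":0,"ty":0,"tz":0.0005,"rx":0,"ry":0,"rz":0},{"gripper":1,"tx":0,"ty":0,"tz":0,"rx":0,"ry":0,"rz":0}]'
```

```text
t: 15.28
ee_pos: [500.6, 248.4, 363.3]
orientation: [-3.141, 0.043, 0.0]
ft_force: [-2.0, 0.6, 3.7]
width: 21.9
```

```bash
python3 -m handwheel '[{"gripper":1,"tx":0,"ty":0,"tz":-0.002,"rx":0,"ry":0,"rz":0},{"gripper":1,"tx":0.0035,"ty":0,"tz":0,"rx":0,"ry":0,"rz":0},{"gripper":1,"tx":0,"ty":0,"tz":0.001,"rx":0,"ry":0,"rz":0},{"gripper":1,"tx":0,"ty":0,"tz":0,"rx":0,"ry":0,"rz":0}]'
```

```text
t: 15.78
ee_pos: [504.5, 248.4, 364.3]
orientation: [-3.141, 0.043, -0.001]
ft_force: [0.5, -0.1, 1.2]
width: 21.9
```

```bash
python3 -m handwheel '[{"gripper":1,"tx":0,"ty":0,"tz":0.0005,"rx":0,"ry":0,"rz":0},{"gripper":1,"tx":0,"ty":0,"tz":0,"rx":0,"ry":0,"rz":0}]'
```

```text
t: 16.02
ee_pos: [504.4, 248.4, 364.0]
orientation: [-3.141, 0.043, -0.002]
ft_force: [1.2, -1.4, 1.1]
width: 21.7
```

Run:
```python
from h import *
np.set_printoptions(precision=2,suppress=True)
o=ctrl.get_obs();print(o["ee_pos"],o["ft_force"],o["moment"])
s=viewer.get_image("side")
for n,P in[("post",[572.3,245.8,200]),("saddle",[502.3,247.7,170])]: print(n,proj(s,P))
k=10;u0,v0=200,230
a=cv2.cvtColor(cv2.resize(s["image"][v0:v0+60,u0:u0+80],(800,600),interpolation=cv2.INTER_CUBIC),4)
for P,c in [([502.3,247.7,170.],(0,255,0)),([496.3,247.7,170.],(255,255,0)),([508.3,247.7,170.],(255,255,0)),([484.3,248.1,182.],(0,255,255)),([520,247.3,175],(255,0,255))]:
    cv2.circle(a,tuple(((proj(s,P)-[u0,v0]+.5)*k).astype(int)),4,c,-1)
cv2.imwrite("pics/c9.png",a)
```

```text
[504.41 248.36 363.99] [ 1.18 -1.37  1.09] [ 0.02 -0.28 -0.04]
post [203.04 238.56]
saddle [242.26 258.54]
```

View pics/c9.png

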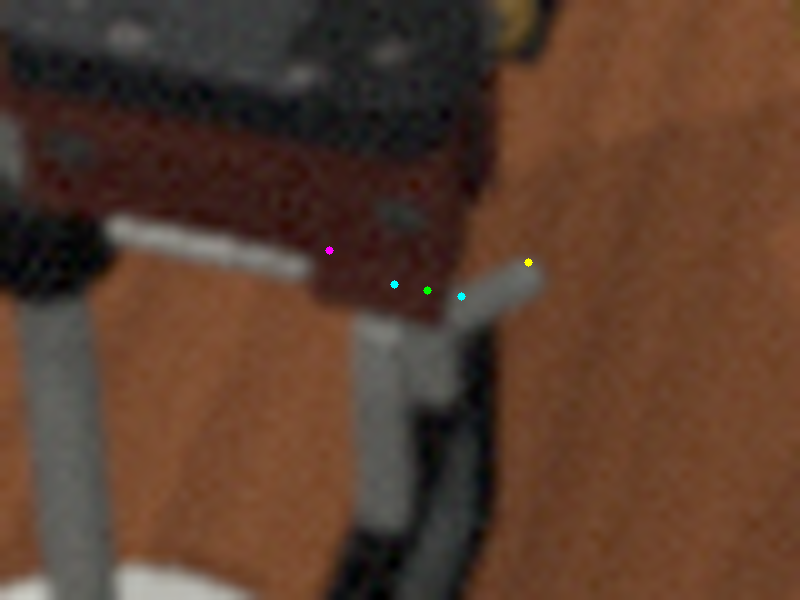

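Run:
```python
from h import *
np.set_printoptions(precision=2,suppress=True)
F=[];Mo=[];P=[]
for i in range(4):
    s=viewer.get_image("side");o=ctrl.get_obs();F.append(o["ft_force"]);Mo.append(o["moment"]);P.append(o["ee_pos"])
print(np.mean(P,0),np.mean(F,0),np.mean(Mo,0),np.array(F))
for x in(500.4,508.4): print(proj(s,[x,266.4,165]), proj(s,[x,266.4,135]))
g=s["image"].astype(int).sum(2)
for v in(264,268,272,276,280): print(v,g[v,228:250])
for x in(498.4,510.4): print("frame",proj(s,[x,286.4,60]))
w=viewer.get_image("wrist");save(w,"w9.png")
```

```text
[504.33 248.37 363.9 ] [ 1.41 -0.02  2.17] [ 0.02 -0.3  -0.01] [[ 1.88  0.45  2.44]
 [ 1.41 -0.28  2.11]
 [ 0.97 -0.09  2.42]
 [ 1.38 -0.17  1.71]]
[240.56 268.68] [240.84 280.18]
[236.04 267.83] [236.44 279.32]
264 [241 244 251 256 246 256 247 278 299 313 325 311 265 248 268 274 238 203
 117  37  40  63]
268 [252 260 260 249 235 252 262 285 293 288 286 269 262 261 259 276 256 202
 120  29  30 107]
272 [260 257 241 248 255 253 251 256 274 261 269 247 207 137  65  58  26  70
  97  89  82  97]
276 [250 248 256 240 248 247 254 262 272 258 259 252 221 140  56  29  93 136
 145 104  50  86]
280 [231 249 253 239 245 226 241 248 276 273 276 254 222 103  67 125 140 143
 155 110  73 110]
frame [239.72 315.54]
frame [233.4 314.2]
```

View pics/w9.png

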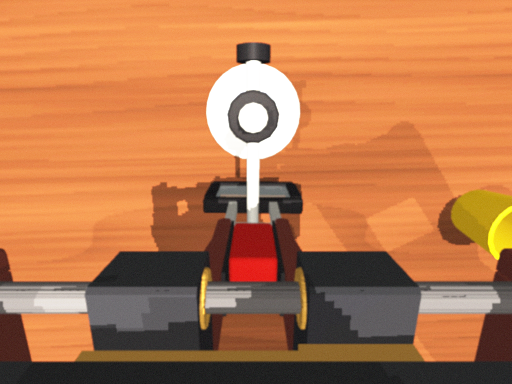

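```bash
python3 -m handwheel '[{"gripper":1,"tx":0,"ty":0,"tz":-0.002,"rx":0,"ry":0,"rz":0},{"gripper":1,"tx":-0.002,"ty":0,"tz":0,"rx":0,"ry":0,"rz":0},{"gripper":1,"tx":0,"ty":0,"tz":0,"rx":0,"ry":0,"rz":0},{"gripper":1,"tx":0,"ty":0,"tz":0,"rx":0,"ry":0,"rz":0},{"gripper":1,"tx":0,"ty":0,"tz":0.002,"rx":0,"ry":0,"rz":0},{"gripper":1,"tx":0,"ty":0,"tz":0.0005,"rx":0,"ry":0,"rz":0},{"gripper":1,"tx":0,"ty":0,"tz":0,"rx":0,"ry":0,"rz":0}]'
```

```text
t: 17.2
ee_pos: [502.2, 248.4, 363.5]
orientation: [-3.141, 0.043, -0.0]
ft_force: [-2.0, -0.0, 2.5]
width: 21.9
```

```bash
python3 -m handwheel '[{"gripper":1,"tx":0,"ty":0,"tz":0.0005,"rx":0,"ry":0,"rz":0},{"gripper":1,"tx":0,"ty":0,"tz":0,"rx":0,"ry":0,"rz":0}]'
```

```text
t: 17.45
ee_pos: [502.2, 248.4, 363.0]
orientation: [-3.141, 0.043, -0.0]
ft_force: [-1.4, -1.3, 5.0]
width: 21.9
```

```bash
python3 -m handwheel '[{"gripper":1,"tx":0,"ty":0,"tz":0.0005,"rx":0,"ry":0,"rz":0},{"gripper":1,"tx":0,"ty":0,"tz":0,"rx":0,"ry":0,"rz":0}]'
```

```text
t: 17.7
ee_pos: [502.2, 248.4, 362.6]
orientation: [-3.141, 0.043, -0.001]
ft_force: [-2.8, -0.5, 5.6]
width: 21.9
```

```bash
python3 -m handwheel '[{"gripper":1,"tx":0,"ty":0,"tz":0.0004,"rx":0,"ry":0,"rz":0},{"gripper":1,"tx":0,"ty":0,"tz":0,"rx":0,"ry":0,"rz":0}]'
```

```text
t: 17.95
ee_pos: [502.2, 248.4, 362.3]
orientation: [-3.141, 0.043, -0.001]
ft_force: [-2.9, 0.1, 7.2]
width: 21.7
```

Run:
```python
from h import *
np.set_printoptions(precision=2,suppress=True)
F=[]
for i in range(3):
    s=viewer.get_image("side");o=ctrl.get_obs();F.append(o["ft_force"])
print(o["t"],o["ee_pos"],np.array(F),o["moment"])
```

```text
18.1 [502.23 248.44 362.37] [[-2.72 -0.46  8.63]
 [-2.58 -0.7   8.13]
 [-1.91 -0.72  7.55]] [-0.1   0.53 -0.02]
```

```bash
python3 -m handwheel '[{"gripper":1,"tx":0,"ty":0,"tz":0,"rx":0,"ry":0,"rz":0},{"gripper":1,"tx":0,"ty":0,"tz":0,"rx":0,"ry":0,"rz":0},{"gripper":1,"tx":0,"ty":0,"tz":0,"rx":0,"ry":0,"rz":0},{"gripper":1,"tx":0,"ty":0,"tz":0,"rx":0,"ry":0,"rz":0}]'
python3 -m handwheel '[{"gripper":1,"tx":0,"ty":0,"tz":0,"rx":0,"ry":0,"rz":0},{"gripper":1,"tx":0,"ty":0,"tz":0,"rx":0,"ry":0,"rz":0},{"gripper":1,"tx":0,"ty":0,"tz":0,"rx":0,"ry":0,"rz":0},{"gripper":1,"tx":0,"ty":0,"tz":0,"rx":0,"ry":0,"rz":0},{"gripper":1,"tx":0,"ty":0,"tz":0,"rx":0,"ry":0,"rz":0}]'
python3 - <<'E'
from h import *
np.set_printoptions(precision=2,suppress=True)
s=viewer.get_image("side");o=ctrl.get_obs();print(o["t"],o["ee_pos"],o["ft_force"])
a=cv2.resize(s["image"][225:325,190:290],(600,600),interpolation=cv2.INTER_CUBIC)
cv2.imwrite("pics/c10.png",cv2.cvtColor(a,4))
E
```

```text
t: 18.6
ee_pos: [502.2, 248.4, 362.4]
orientation: [-3.141, 0.043, -0.001]
ft_force: [-3.4, 0.1, 7.5]
width: 22.0
t: 19.23
ee_pos: [502.2, 248.4, 362.4]
orientation: [-3.141, 0.043, -0.001]
ft_force: [-3.5, -1.0, 7.2]
width: 21.6
19.275 [502.24 248.42 362.36] [-1.71 -1.33  6.93]
```

View pics/c10.png

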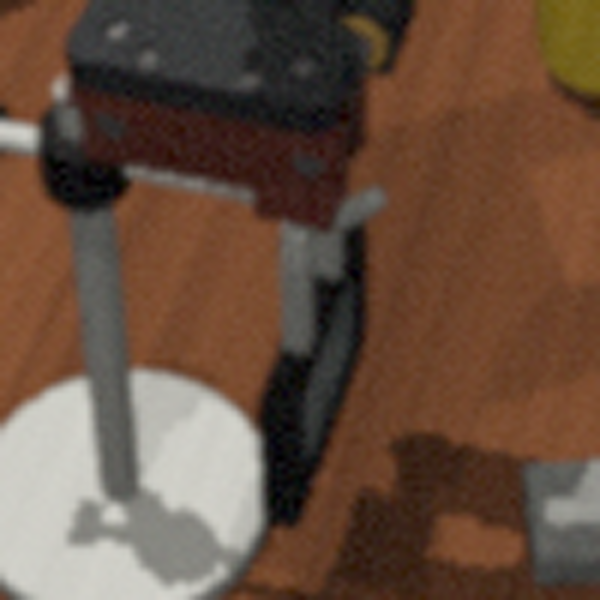

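```bash
python3 -m handwheel '[{"gripper":1,"tx":0,"ty":0,"tz":0.0003,"rx":0,"ry":0,"rz":0},{"gripper":1,"tx":0,"ty":0,"tz":0,"rx":0,"ry":0,"rz":0},{"gripper":1,"tx":0,"ty":0,"tz":0,"rx":0,"ry":0,"rz":0},{"gripper":1,"tx":0,"ty":0,"tz":0,"rx":0,"ry":0,"rz":0}]'
python3 -m handwheel '[{"gripper":1,"tx":0,"ty":0,"tz":0,"rx":0,"ry":0,"rz":0},{"gripper":1,"tx":0,"ty":0,"tz":0,"rx":0,"ry":0,"rz":0},{"gripper":1,"tx":0,"ty":0,"tz":0,"rx":0,"ry":0,"rz":0},{"gripper":1,"tx":0,"ty":0,"tz":0,"rx":0,"ry":0,"rz":0}]'
python3 -m handwheel '[{"gripper":1,"tx":0,"ty":0,"tz":0,"rx":0,"ry":0,"rz":0},{"gripper":1,"tx":0,"ty":0,"tz":0,"rx":0,"ry":0,"rz":0}]'
```

```text
t: 19.77
ee_pos: [502.2, 248.4, 362.2]
orientation: [-3.141, 0.043, -0.001]
ft_force: [-2.2, 0.1, 8.6]
width: 21.8
t: 20.27
ee_pos: [502.2, 248.4, 362.2]
orientation: [-3.141, 0.043, -0.001]
ft_force: [-3.8, -1.0, 8.5]
width: 21.6
t: 20.52
ee_pos: [502.2, 248.4, 362.1]
orientation: [-3.141, 0.043, -0.001]
ft_force: [-2.9, -0.2, 9.1]
width: 21.7
```

```bash
python3 -m handwheel '[{"gripper":1,"tx":0,"ty":0,"tz":-0.0008,"rx":0,"ry":0,"rz":0},{"gripper":1,"tx":0,"ty":0,"tz":-0.0006,"rx":0,"ry":0,"rz":0},{"gripper":1,"tx":0,"ty":0,"tz":-0.0003,"rx":0,"ry":0,"rz":0},{"gripper":1,"tx":0,"ty":0,"tz":0,"rx":0,"ry":0,"rz":0}]'
```

```text
t: 21.02
ee_pos: [502.2, 248.4, 363.2]
orientation: [-3.141, 0.043, -0.0]
ft_force: [-1.8, -0.4, 3.9]
width: 21.9
```

Run:
```python
from h import *
np.set_printoptions(precision=2,suppress=True)
F=[]
for i in range(3):
    s=viewer.get_image("side");o=ctrl.get_obs();F.append(o["ft_force"])
print(o["t"],o["ee_pos"],np.array(F),o["moment"])
```

```text
21.175 [502.2  248.39 363.17] [[-1.37 -0.58  4.47]
 [-0.72  0.56  4.43]
 [-1.37 -0.47  4.53]] [-0.    0.28 -0.03]
```

```bash
python3 -m handwheel '[{"gripper":1,"tx":0,"ty":0,"tz":-0.0006,"rx":0,"ry":0,"rz":0},{"gripper":1,"tx":0,"ty":0,"tz":-0.0006,"rx":0,"ry":0,"rz":0},{"gripper":1,"tx":0,"ty":0,"tz":0,"rx":0,"ry":0,"rz":0}]'
```

```text
t: 21.55
ee_pos: [502.2, 248.3, 364.2]
orientation: [3.141, -0.043, -0.0]
ft_force: [0.0, 0.0, 0.6]
width: 22.2
```

Run:
```python
from h import *
np.set_printoptions(precision=2,suppress=True)
F=[]
for i in range(3):
    s=viewer.get_image("side");o=ctrl.get_obs();F.append(o["ft_force"])
print(o["t"],o["ee_pos"],np.array(F),o["moment"])
```

```text
21.7 [502.19 248.33 364.22] [[-0.3   0.27  0.04]
 [ 0.57  0.86  0.09]
 [-0.48  0.13 -0.13]] [0.11 0.1  0.03]
```

```bash
python3 -m handwheel '[{"gripper":0.7,"tx":0,"ty":0,"tz":0,"rx":0,"ry":0,"rz":0},{"gripper":0.65,"tx":0,"ty":0,"tz":0,"rx":0,"ry":0,"rz":0},{"gripper":0.6,"tx":0,"ty":0,"tz":0,"rx":0,"ry":0,"rz":0},{"gripper":0.5,"tx":0,"ty":0,"tz":0,"rx":0,"ry":0,"rz":0},{"gripper":0.4,"tx":0,"ty":0,"tz":0,"rx":0,"ry":0,"rz":0},{"gripper":0.4,"tx":0,"ty":0,"tz":0,"rx":0,"ry":0,"rz":0},{"gripper":0.4,"tx":0,"ty":0,"tz":0,"rx":0,"ry":0,"rz":0}]'
python3 - <<'E'
from h import *
s=viewer.get_image("side");w=viewer.get_image("wrist")
a=cv2.resize(s["image"][225:325,190:290],(390,390),interpolation=cv2.INTER_CUBIC)
b=cv2.resize(w["image"][60:320,130:390],(390,390),interpolation=cv2.INTER_CUBIC)
cv2.imwrite("pics/c11.png",cv2.cvtColor(np.hstack([a,b]),4))
E
```

```text
t: 22.58
ee_pos: [502.2, 248.3, 364.4]
orientation: [3.141, -0.043, 0.0]
ft_force: [-0.9, -1.3, 0.3]
width: 52.5
```

View pics/c11.png

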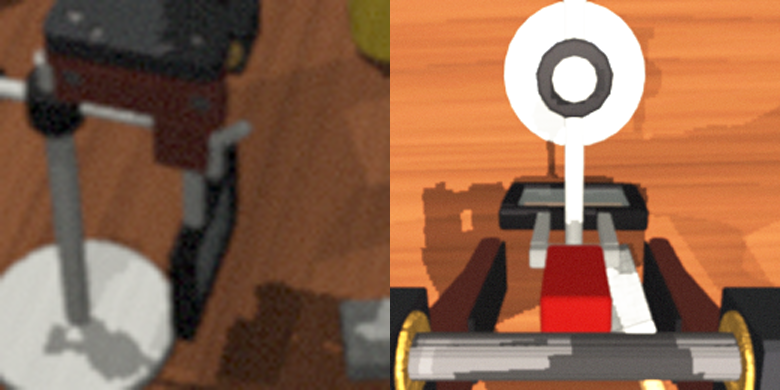

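Fingers are clear of the handle, magnifier upright on the hook. Now straight up and away.

```bash
python3 -m handwheel '[{"gripper":0.4,"tx":0,"ty":0,"tz":-0.015,"rx":0,"ry":0,"rz":0},{"gripper":0.4,"tx":0,"ty":0,"tz":-0.025,"rx":0,"ry":0,"rz":0},{"gripper":0.4,"tx":0,"ty":0,"tz":-0.03,"rx":0,"ry":0,"rz":0},{"gripper":0.4,"tx":0,"ty":0,"tz":-0.03,"rx":0,"ry":0,"rz":0},{"gripper":0.4,"tx":0,"ty":0,"tz":-0.03,"rx":0,"ry":0,"rz":0},{"gripper":0.4,"tx":0,"ty":0,"tz":0,"rx":0,"ry":0,"rz":0}]'
python3 -m handwheel '[{"gripper":0.4,"tx":0,"ty":0.03,"tz":-0.02,"rx":0,"ry":0,"rz":0},{"gripper":0.4,"tx":-0.02,"ty":0.04,"tz":0,"rx":0,"ry":0,"rz":0},{"gripper":0.4,"tx":-0.02,"ty":0.04,"tz":0,"rx":0,"ry":0,"rz":0},{"gripper":0.4,"tx":-0.02,"ty":0.04,"tz":0,"rx":0,"ry":0,"rz":0},{"gripper":0.4,"tx":0,"ty":0.02,"tz":0,"rx":0,"ry":0,"rz":0},{"gripper":0.4,"tx":0,"ty":0,"tz":0,"rx":0,"ry":0,"rz":0}]'
python3 - <<'E'
from h import *
s=viewer.get_image("side");t=viewer.get_image("top")
s2=[viewer.get_image("side") for _ in range(6)][-1]
print("motion",np.abs(s["image"].astype(int)-s2["image"]).mean(), ctrl.get_obs()["t"])
a=cv2.resize(s2["image"][225:325,190:290],(390,390),interpolation=cv2.INTER_CUBIC)
b=cv2.resize(t["image"][100:300,90:290],(390,390),interpolation=cv2.INTER_CUBIC)
cv2.imwrite("pics/c12.png",cv2.cvtColor(np.hstack([a,b]),4));save(s2,"s12.png");save(t,"t12.png")
E
```

```text
t: 23.42
ee_pos: [502.5, 248.5, 497.8]
orientation: [-3.139, 0.043, -0.008]
ft_force: [0.4, -0.2, 0.4]
width: 52.6
t: 24.18
ee_pos: [437.1, 79.1, 513.9]
orientation: [3.141, -0.047, -0.001]
ft_force: [-0.6, 0.1, -0.1]
width: 52.5
motion 2.8884412977430554 24.575
```

View pics/c12.png

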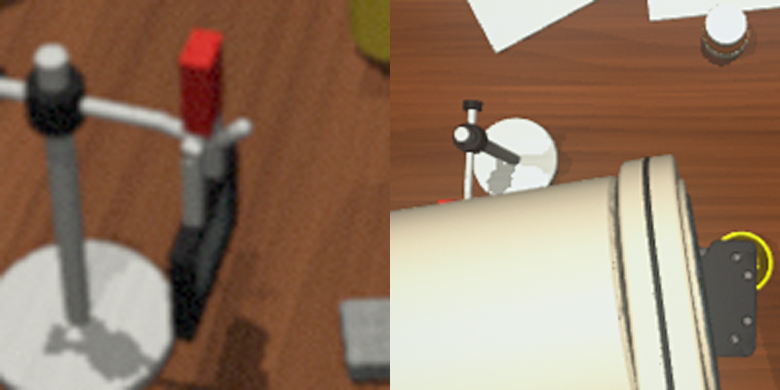

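View pics/s12.png

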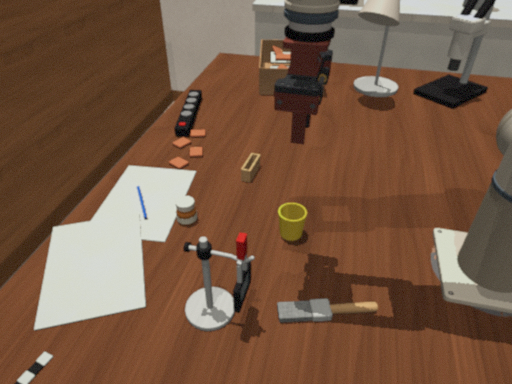

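```bash
python3 -m handwheel '[{"gripper":0.4,"tx":0,"ty":0,"tz":0,"rx":0,"ry":0,"rz":0},{"gripper":0.4,"tx":0,"ty":0,"tz":0,"rx":0,"ry":0,"rz":0},{"gripper":0.4,"tx":0,"ty":0,"tz":0,"rx":0,"ry":0,"rz":0},{"gripper":0.4,"tx":0,"ty":0,"tz":0,"rx":0,"ry":0,"rz":0},{"gripper":0.4,"tx":0,"ty":0,"tz":0,"rx":0,"ry":0,"rz":0},{"gripper":0.4,"tx":0,"ty":0,"tz":0,"rx":0,"ry":0,"rz":0},{"gripper":0.4,"tx":0,"ty":0,"tz":0,"rx":0,"ry":0,"rz":0},{"gripper":0.4,"tx":0,"ty":0,"tz":0,"rx":0,"ry":0,"rz":0}]'
python3 - <<'E'
from h import *
s=viewer.get_image("side")
a=cv2.imread("pics/s12.png")[...,::-1].astype(int);z=cv2.imread("pics/side0.png")[...,::-1].astype(int);c=s["image"].astype(int)
def df(p,q,u,v,w,h): return np.abs(p[v:v+h,u:u+w]-q[v:v+h,u:u+w]).mean().round(2)
print("loupe now vs 1.3s ago",df(c,a,225,230,40,85),"background",df(c,a,60,230,40,85))
for n,b in[("cup",(275,200,35,42)),("jar",(172,192,28,36)),("brush",(275,295,105,28)),("stand foot",(185,290,40,38)),("bg",(60,230,40,85))]: print(n,df(c,z,*b))
E
```

```text
t: 25.58
ee_pos: [437.5, 80.1, 514.4]
orientation: [-3.141, 0.043, 0.0]
ft_force: [-0.5, 0.8, -0.1]
width: 52.6
loupe now vs 1.3s ago 3.18 background 1.03
cup 6.66
jar 2.16
brush 23.41
stand foot 1.5
bg 1.01
```

Run:
```python
from h import *
s=viewer.get_image("side");save(s,"s13.png")
a=cv2.imread("pics/s12.png");z=cv2.imread("pics/side0.png");c=cv2.cvtColor(s["image"],4)
f=lambda i,u,v,w,h,k:cv2.resize(i[v:v+h,u:u+w],None,fx=k,fy=k,interpolation=cv2.INTER_CUBIC)
r1=np.hstack([f(z,270,195,115,135,2.2),f(c,270,195,115,135,2.2)])
r2=np.hstack([f(a,220,228,45,90,3.3),f(c,220,228,45,90,3.3)])
h=min(r1.shape[0],r2.shape[0]);cv2.imwrite("pics/c13.png",np.hstack([r1[:h],r2[:h]])[:,:800])
```

```text
(no output)
```

View pics/c13.png

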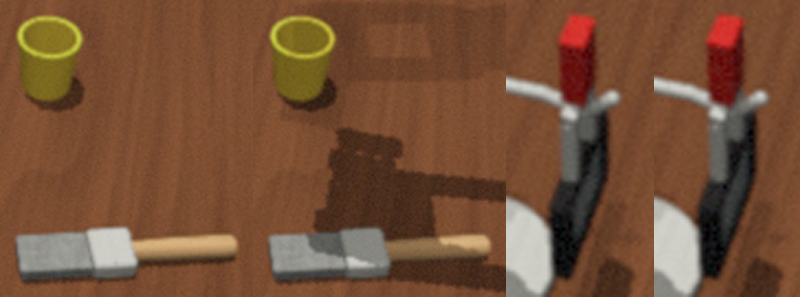

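Run:
```python
from h import *
I=[viewer.get_image("side")["image"].astype(int) for _ in range(16)]
print([round(np.abs(i-I[0])[230:315,225:265].mean(),2) for i in I[1:]])
# red handle top centroid & black lens bottom
for i in I[::2]:
    r=(i[...,0]>120)&(i[...,1]<60);r[:225]=0;r[265:]=0;r[:,:220]=0;r[:,265:]=0
    b=(i.sum(2)<110);b[:285]=0;b[315:]=0;b[:,:230]=0;b[:,:228]=0;b[:,262:]=0
    print(np.argwhere(r).mean(0).round(2),np.argwhere(b).mean(0).round(2))
```

```text
[np.float64(3.21), np.float64(3.14), np.float64(3.21), np.float64(3.16), np.float64(3.17), np.float64(3.21), np.float64(3.18), np.float64(3.2), np.float64(3.22), np.float64(3.22), np.float64(3.19), np.float64(3.22), np.float64(3.19), np.float64(3.16), np.float64(3.22)]
[237.48 241.18] [297.93 238.84]
[237.67 241.09] [298.16 238.71]
[237.68 241.1 ] [297.96 238.58]
[237.6  241.12] [297.99 238.64]
[237.54 241.08] [297.7  238.83]
[237.55 241.1 ] [298.25 238.7 ]
[237.73 241.32] [298.1  238.58]
[237.55 241.27] [298.01 238.73]
```

At rest (the differences are constant sensor noise). Handing in.

```bash
python3 -c "
from workcell import ctrl
print(ctrl.close_job(), ctrl.get_obs()['t'])"
```

```text
the job is handed in; nothing more can be done
the job is handed in; nothing more can be done
```

The magnifier is hanging by its window in the dip of the hook, released and at rest, and the job is handed in at about 27 s of the 56 s allowed.

- **Lift and hang:** I lifted it straight up out of the cradle, passed the window over the tip of the hook, and lowered it by feel. It touched with the bridge underside at about z = 170 mm, which matched the roughly 170 mm I had measured by camera.
- **Tug:** the first second settled from about 8 N down to 7 N. I added a little and held 8.5 to 9.1 N for about another second. No reading came near 16 N. I then eased off to about 0 N before opening the fingers.
- **Final checks:** the handle and lens stayed within about 0.6 px of their positions over 0.8 s, with no drift. The cup and brush look unmoved in the before and after pictures, apart from the arm's shadow. The jar was checked only by image difference (2.2 against about 1.0 for plain background) and by its place in the picture. The robot was clear of everything.
- **Unexplained:** while pressing on the hook I saw a sideways force of 1 to 4 N along x, which I take to be friction. Contact height was the same across about 4 mm, so I judged the window to be sitting on the flat of the dip. The force went away when I unloaded.
- **Other:** my first move command was refused because its rows lacked some of the fields, and nothing moved.

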